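# Roll down the seal links of a specimen case

### The arm

A 6-joint arm with a two-finger parallel gripper is mounted at the origin on the work surface. World frame = base frame: x ahead of the robot, y to its left, z up, the work surface at z = 0. Lengths are in m, angles in rad, forces in N, time in s.
With the tool pointing down it reaches from about 0.375 to 0.9 m from the base axis. Payload 3.1 kg.
Tool frame: the origin (TCP) lies at the centre of the arm's flange, where the gripper is bolted on; the fingertips stand 173 mm ahead of it and the grasp point (between the pads) lies 155 mm ahead of it; z points along the fingers, x is the direction in which the jaws open and shut, and the axes are right-handed (so a half turn about z gives the same grasp; the last joint's range is limited). The gripper opens to 85 mm and grips with 20 to 120 N. Pads are 22 mm wide; open, the fingers measure 114 mm over their backs; the gripper's body (76 mm by 85 mm) begins 54 mm behind the grasp point. The pads swing forward as they close: fully open they stand 13 mm farther back than shut.
Start: joints at [-1.292, 0.527, 1.433, -0, 1.181, -0.178], TCP at [0.276, -0.561, 0.405] pointing down, gripper open.
Joint ranges: [-3.08, 3.08], [-0.75, 2.2], [0.22, 2.44], [-1.43, 4.57], [0, 2.65], [-2.85, 2.85]. Speed limits (rad/s): [2.79, 2.79, 3.14, 3.14, 3.14, 3.14].

### API

Orientations are given as a unit quaternion [x, y, z, w].
In Python, from station import manip gives the robot as it stands.
- The arm moves only by the shell command python3 -m jog 'ROWS' [OPENING] [FORCE]. ROWS is JSON, a list that holds one entry, the list of rows, each a list of 4 numbers: the shift along the world's x, y, z in mm, then the turn about the world's z in degrees. A call has exactly 8 rows; each row shifts and turns the commanded pose from where the row before left it; what a row does not reach is not made up. A row lasts 1/8 s, in which the tool goes at most 62.5 mm and 10.7 degrees, less where a joint would pass 70% of its speed; a pose out of reach is approached as far as the arm can. A call is refused whole if a number of a shift passes 62.5 or a number of a turn 10.7, either way. A call with a gripper value outside its range is refused whole. OPENING is the opening in per cent of the stroke, from 0 (shut) to 100 (fully open), set as the call begins (- or left out, the last holds). The fingers move at their own pace and stop on an object; FORCE is the grip in N (left out, the last holds). Time passes only in rows, so rows that do not move let the fingers close, or fill a call up. It gives the time, the measured TCP pose, the force and the opening at its end, in the units of the state.
- manip.sense(): the state, without advancing time (a new reading comes with each control period).
- manip.snapshot(name): name is "side" or "top" or "wrist"; returns the picture (400x640x3 uint8, red, green, blue); there is no depth.
- manip.camera_info(name): a dict with "fx", "fy", "cx", "cy" (pixels), "R" (3x3) and "t" (3): a world point X has camera coordinates R X + t. Camera axes: x right, y down, z forward; pixel columns grow to the right and rows downward; lengths in m; the calibration is good to about 2 mm. The wrist camera is an equidistant fisheye: a pixel r from the principal point sees the ray r / f radians off the axis. A picture is of the moment at which its call begins: read the wrist's pose just before it. camera_info takes no time and is no camera call; for the wrist camera it gives the pose at the moment of the call.
- manip.sign_off(): hands the job in, once; it reports no verdict.
The state is a dict: "t": time; "q": joint angles; "qd": joint speeds; "tau": joint torques, N m; "tcp_pos": TCP position; "tool_rot": TCP orientation; "force": force on the tool from outside, world axes, zero at the start; "ft_torque": the same for the moment, N m; "finger_gap": opening from 0.0 (shut) to 1.0 (fully open).
Only numpy, scipy, OpenCV 4.12 (cv2) and the standard library are available. Lean on these libraries where they do the work, as an engineer would, in place of code of your own. Each camera call takes 0.05 s, during which the arm holds its last target. There are 200 camera calls.

### The job

Seal the specimen case: take the hand roller from its stand and roll it with firm pressure (20 to 25 N, never above 45 N) along the row of raised seal links on the case's near rim, starting from the long aluminium landing and working to the short end block, until every link is down flat. Press the links with the roller only, find the case's true height and slope by feel, and leave the jar, phone and calculator alone. Then hang the roller upright in its stand again and let go.

Things in the scene. Friction and masses are not known exactly. Their poses are not given: they have to be found in the camera images.
- base: Steel foot, fixed to the bench, of a white glass-topped specimen case: 150 (x) x 310 (y) mm, rim 68 mm above the bench. Origin on the bench under the case's centre; y along the case, x across it to the far side. The strip (landing, 8 links, end block) lies at x = -45 mm, from y = -150 to 150 mm. Seated links, landing and end block are flush, 4 mm proud of the rim. Heights are nominal (see strip_start).
- strip_start (a point): Middle of the top of the start landing, a fixed aluminium block 40 mm long and 22 mm wide, 72 mm above the bench, for a case set nominally. In truth the case, on its adjustable rocker, stands up to 14 mm higher or lower and slopes along y by up to 0.06 rad either way about its centre (ends up to 22 mm off in all). No listed pose shows this: feel it. It does not yield. y axis: along the strip towards strip_finish.
- strip_finish (a point): Middle of the top of the fixed aluminium end block, 20 mm long, at the strip's other end, 270 mm from strip_start, nominal height 72 mm above the bench (true within 22 mm).
- link1 (a joint): Height in m of seal link 1 above its seat: 0 = fully down, at most 0.006; stays where left. Its centre lies 35 mm from strip_start along the strip. The eight links are alike: rigid grey plastic blocks 22 mm wide, 29 mm long, 30 mm pitch, end edges rounded 4 mm. Each slides straight down against about 8 N of friction (bridging two: 16 N) to a hard stop.
- link2 (a joint): Height in m of seal link 2 above its seat: 0 = fully down, at most 0.006; stays where left. Its centre lies 65 mm from strip_start along the strip. Links 1 and 2 start 2 to 4 mm high, the rest 3.5 to 5 mm, so the wheel meets a small upward step at each next link and presses it down as it rolls onto it, with some 5 to 15 N of drag.
- link3 (a joint): Height in m of seal link 3 above its seat: 0 = fully down, at most 0.006; stays where left. Its centre lies 95 mm from strip_start along the strip.
- link4 (a joint): Height in m of seal link 4 above its seat: 0 = fully down, at most 0.006; stays where left. Its centre lies 125 mm from strip_start along the strip.
- link5 (a joint): Height in m of seal link 5 above its seat: 0 = fully down, at most 0.006; stays where left. Its centre lies 155 mm from strip_start along the strip.
- link6 (a joint): Height in m of seal link 6 above its seat: 0 = fully down, at most 0.006; stays where left. Its centre lies 185 mm from strip_start along the strip.
- link7 (a joint): Height in m of seal link 7 above its seat: 0 = fully down, at most 0.006; stays where left. Its centre lies 215 mm from strip_start along the strip.
- link8 (a joint): Height in m of seal link 8 above its seat: 0 = fully down, at most 0.006; stays where left. Its centre lies 245 mm from strip_start along the strip.
- roller: Hand roller, 0.23 to 0.35 kg, upright, 104 mm tall. Origin at the wheel's lowest point; z up the handle, y the rolling direction, x along the axle. Rubber wheel, 34 mm diameter, 24 mm wide, in steel cheeks; square black collar 64 x 64 mm at 42 to 48 mm height; square wooden handle 24 x 24 mm from 48 to 104 mm. Fingertips may bear on the collar. The same when turned half round.
- wheel_low (a point): The wheel's lowest point (the roller's origin).
- wheel (a joint): Turning angle of the roller's wheel on its axle, rad; spins freely.
- stand: Fixed white open-topped box, 58 (x) x 56 (y) mm, 50 mm high, walls and floor 5 mm thick, origin at the centre of its underside. The roller hangs in it by its collar on the rim, wheel inside with about 5 mm to spare all round: the roller's origin is then 8 mm above the bench over the stand's origin, its axes along the stand's (or turned half round).
- jar: Bystander: closed specimen jar, 60 mm diameter, 75 mm high. Origin at the centre of its underside.
- phone: Bystander: phone lying flat, 142 x 70 x 9 mm. Origin at the centre of its underside.
- calculator: Bystander: pocket calculator lying flat, 140 x 78 x 14 mm. Origin at the centre of its underside.
Mind the look-alikes: they are no part of the job. What is shaped like the stand but orange or yellow is not meant.

How it is judged:
On the way, in this order (a step that is already met when the one before it is completed fails the run):
1. the wheel rolls over the first link with more than 12 N and the link is down (under 1.5 mm) (value of joint link1 below 0.0015 m and contact force between roller and base above 12 N and (velocity of joint wheel above 0.3 rad/s or velocity of joint wheel below -0.3 rad/s) and y of wheel_low in the frame of base between -0.11 and -0.08 m), for 0.05 s.
2. the wheel rolls over the third link with more than 12 N and the link is down (under 1.5 mm) (value of joint link3 below 0.0015 m and contact force between roller and base above 12 N and (velocity of joint wheel above 0.3 rad/s or velocity of joint wheel below -0.3 rad/s) and y of wheel_low in the frame of base between -0.05 and -0.02 m), for 0.05 s.
3. the wheel rolls over the fifth link with more than 12 N and the link is down (under 1.5 mm) (value of joint link5 below 0.0015 m and contact force between roller and base above 12 N and (velocity of joint wheel above 0.3 rad/s or velocity of joint wheel below -0.3 rad/s) and y of wheel_low in the frame of base between 0.01 and 0.04 m), for 0.05 s.
4. the wheel rolls over the seventh link with more than 12 N and the link is down (under 1.5 mm) (value of joint link7 below 0.0015 m and contact force between roller and base above 12 N and (velocity of joint wheel above 0.3 rad/s or velocity of joint wheel below -0.3 rad/s) and y of wheel_low in the frame of base between 0.07 and 0.1 m), for 0.05 s.
At the end, for the whole second after the job is handed in: All eight links are within 1.5 mm of their seats, and the roller hangs upright (within 0.1 rad) and at rest in its stand: origin within 12 mm of the stand's axis and under 12 mm above the bench (value of joint each of link1, link2, link3, link4, link5, link6, link7, link8 below 0.0015 m and horizontal distance between roller and stand below 0.012 m and height (world z) of roller below 0.012 m and angle between roller's own z axis and vertical below 0.1 rad and linear speed of roller below 0.02 m/s); the robot touches nothing.
It fails at once if the roller is pressed on the case with more than 45 N (contact force between roller and base above 45 N).
It fails at once if the fingers or the arm press on the case or its links with more than 2 N (contact force between any of the fingers, the arm and base above 2 N).
It fails at once if the last link is seated before the second one (value of joint link8 below 0.0015 m and value of joint link2 above 0.0015 m).
It fails at once if the jar, phone or calculator is moved by more than 15 mm (distance of any of jar, phone, calculator from where it was at the start of the episode above 0.015 m).
It also fails if it takes over 72 s, if anything falls off the work surface, if the arm or the gripper's body presses on something with over 40 N, if the wrist force passes 120 N, or if a joint passes its speed limit or range.

## Working session

There is one attempt and no reset: what is moved stays moved. The work goes in short steps, Python scripts to look and compute and a shell command to move; the robot and the scene stay as the last step left them, time stands still between calls to the robot, and variables do not carry over. Pictures are saved under pics/ and viewed, about 8 in all and at most 12, crops included, and the job is handed in when it is done.

```bash
mkdir -p pics; ls
python3 - <<'E'
from station import manip
import cv2,numpy as np
for n in("top","side"):
    im=manip.snapshot(n); cv2.imwrite(f"pics/{n}0.png",im[:,:,::-1])
    c=manip.camera_info(n); print(n,c)
print(manip.sense())
E
```

```text
pics
top {'fx': 382.02744763453876, 'fy': 382.02744763453876, 'cx': 317.996951909879, 'cy': 197.0278373451908, 'R': array([[ 0.01363512, -0.99970317,  0.02019045],
       [-0.98290418, -0.01710843, -0.18332121],
       [ 0.18361223, -0.01734567, -0.9828457 ]]), 't': array([0.01908986, 0.51433799, 0.87566494])}
side {'fx': 476.6041045365057, 'fy': 476.6041045365057, 'cx': 316.90424241533555, 'cy': 196.2609443696512, 'R': array([[-0.77412422, -0.63279944,  0.01722097],
       [-0.43285308,  0.50928098, -0.74382195],
       [ 0.4619198 , -0.58326473, -0.66815593]]), 't': array([0.41994654, 0.26717851, 1.22168949])}
{'t': 0.1, 'q': array([-1.29148397e+00,  5.28381633e-01,  1.43373835e+00, -3.67773915e-05,
        1.18141020e+00, -1.78462747e-01]), 'qd': array([-0.00060857, -0.0034017 , -0.00280285,  0.00095855, -0.0005962 ,
       -0.00033326]), 'tau': array([ 2.33994851e-04, -4.43304133e+01, -1.78586751e+01, -1.81058290e-04,
        3.90091198e-03,  8.86899045e-06]), 'tcp_pos': array([ 0.27618126, -0.5603376 ,  0.40383736]), 'tool_rot': array([ 8.49106763e-01, -5.28220377e-01, -7.30081089e-04, -6.37007564e-04]), 'force': array([-0.31750616,  0.27898277, -0.5365753 ]), 'ft_torque': array([ 0.01537831, -0.01916572, -0.0243875 ]), 'finger_gap': 0.999198968219812}
```

View pics/top0.png

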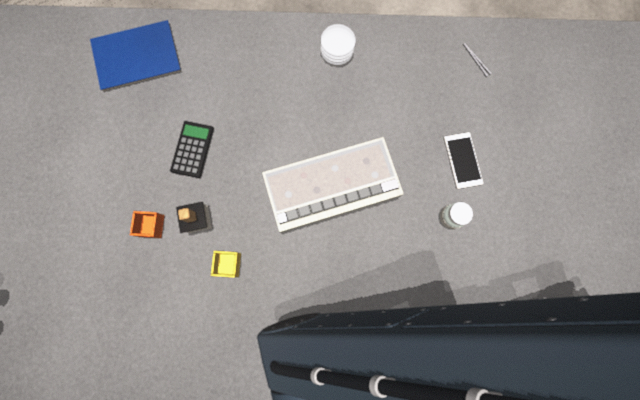

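View pics/side0.png

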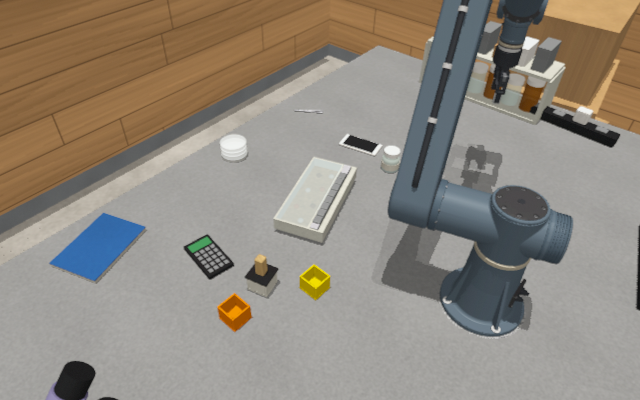

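The top view shows the case at (333,185), with the long landing at its right end (390,186) and the end block at (281,216). Three things could pass for the stand: the white stand with the roller at (190,217), an orange box at (145,224) and a yellow box at (225,264). I choose the white one that holds the roller, and will check it in a close crop.

```bash
cat > h.py <<'E'
import cv2,numpy as np
from station import manip
def ray(n,px):
    c=manip.camera_info(n); R,t=c["R"],c["t"]
    x=(px[0]-c["cx"])/c["fx"]; y=(px[1]-c["cy"])/c["fy"]
    if n=="wrist":
        r=np.hypot(x,y); s=np.sin(r)/r if r>1e-9 else 1
        d=np.array([x*s,y*s,np.cos(r)])
    else: d=np.array([x,y,1])
    return -R.T@t, R.T@d
def onz(n,px,z):
    o,d=ray(n,px); return o+d*(z-o[2])/d[2]
def tri(p1,p2,n1="top",n2="side"):
    o1,d1=ray(n1,p1);o2,d2=ray(n2,p2);d1=d1/np.linalg.norm(d1);d2=d2/np.linalg.norm(d2)
    s=np.linalg.lstsq(np.c_[d1,-d2],o2-o1,rcond=None)[0]
    a,b=o1+s[0]*d1,o2+s[1]*d2; return (a+b)/2,np.linalg.norm(a-b)
E
python3 - <<'E'
import cv2,numpy as np
t=cv2.imread("pics/top0.png");s=cv2.imread("pics/side0.png")
a=cv2.resize(t[130:240,255:410],None,fx=5,fy=5,interpolation=2)[:550,:775]
cv2.imwrite("pics/c1.png",a)
b=cv2.resize(s[150:250,265:365],None,fx=4,fy=4,interpolation=2)
c=cv2.resize(t[185:255,160:230],None,fx=5.6,fy=5.6,interpolation=2)
b=cv2.resize(b,(400,400));c=cv2.resize(c,(392,392));c=cv2.copyMakeBorder(c,0,8,0,0,0)
cv2.imwrite("pics/c2.png",np.hstack([b,c]))
E
```

```text
(no output)
```

View pics/c1.png

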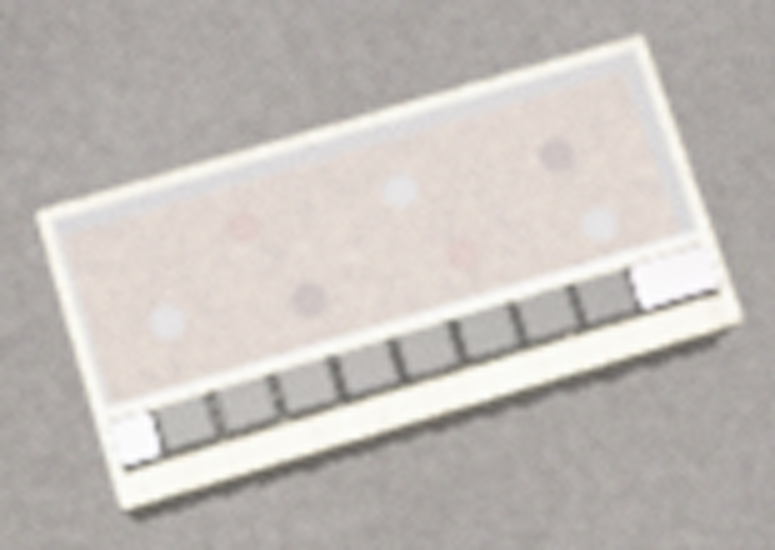

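View pics/c2.png

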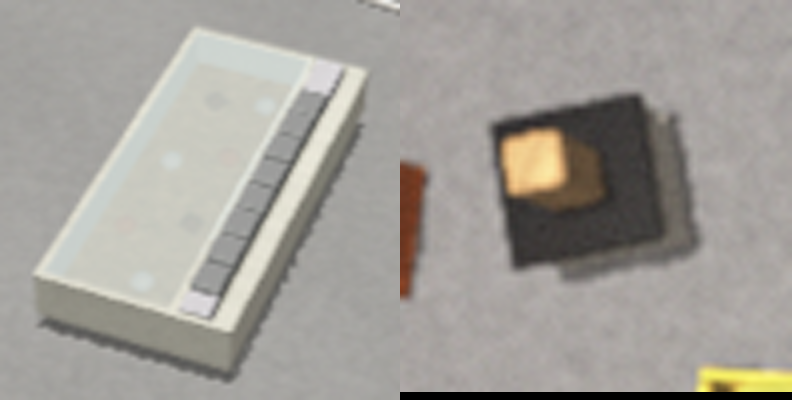

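The crops show rim corners in the top view at crop pixels (644,36), (40,213), (122,512) and (742,322). Landing and end block are clear at either end of the strip. In the side crop the corners are (195,27), (35,275), (232,333) and (367,70). The white stand under a black collar and wooden handle is confirmed at about (190,217).

Run:
```python
from h import *
from scipy.optimize import least_squares
T=np.array([(644,36),(40,213),(122,512),(742,322)])/5+[255,130]-.4
S=np.array([(195,27),(35,275),(232,333),(367,70)])/4+[265,150]-.4
for p,q in zip(T,S): r=tri(p,q);print(r[0].round(4),round(r[1],4))
L=np.array([(75,-155),(75,155),(-75,155),(-75,-155)])/1000
def proj(n,X):
    c=manip.camera_info(n);x=c["R"]@X+c["t"];return np.array([c["fx"]*x[0]/x[2]+c["cx"],c["fy"]*x[1]/x[2]+c["cy"]])
def pt(v,l,h):
    c,s=np.cos(v[2]),np.sin(v[2]);return np.array([v[0]+c*l[0]-s*l[1],v[1]+s*l[0]+c*l[1],h+v[3]+v[4]*l[1]])
def f(v):return np.concatenate([np.r_[proj("top",pt(v,l,.068))-a,proj("side",pt(v,l,.068))-b] for l,a,b in zip(L,T,S)])
r=least_squares(f,[.6,0,.3,0,0]);v=r.x;print("base",v.round(4),r.fun.round(1))
for n,y in(("start",-.13),("link1",-.095),("link8",.115),("fin",.14)):print(n,pt(v,(-.045,y),.072).round(4))
# roller collar
im=manip.snapshot("top");g=im.max(2)
m=np.zeros(g.shape,np.uint8);m[195:240,170:215]=(g[195:240,170:215]<70)*255
o=im[...,0].astype(int)-im[...,2];
cs=max(cv2.findContours(m,0,1)[0],key=cv2.contourArea)
h=cv2.convexHull(cs);R=cv2.minAreaRect(h);b=cv2.boxPoints(R);print(R)
B=np.array([onz("top",p,.056) for p in b]);c=B.mean(0);e=B[1]-B[0];e2=B[2]-B[1]
print("collar",c.round(4),[np.linalg.norm(k).round(4) for k in(e,e2)],[np.degrees(np.arctan2(k[1],k[0])).round(1) for k in(e,e2)])
h0=np.array([533,162])/5.6+[160,185]-.4;print("handle top",onz("top",h0,.112).round(4))
s=manip.sense();from scipy.spatial.transform import Rotation as Ro
print(Ro.from_quat(s["tool_rot"]).as_matrix().round(3),s["tcp_pos"])
```

```text
[ 0.6666 -0.1322  0.0572] 0.0006
[0.5715 0.1621 0.0532] 0.0005
[0.4273 0.1177 0.0556] 0.0
[ 0.5234 -0.1761  0.0594] 0.0017
base [ 0.5471 -0.0073  0.3126 -0.0119 -0.0106] [-0.2 -0.   0.1  0.  -0.5  0.2 -0.2 -0.   0.3 -0.3 -0.1  0.   0.4 -0.2
  0.6  0.2]
start [ 0.5443 -0.1449  0.0615]
link1 [ 0.5335 -0.1116  0.0611]
link8 [0.4689 0.0883 0.0589]
fin [0.4613 0.1121 0.0586]
((191.4053955078125, 216.93243408203125), (25.975040435791016, 26.797035217285156), 80.53767395019531)
collar [0.4597 0.3246 0.056 ] [np.float64(0.0625), np.float64(0.0623)] [np.float64(-79.3), np.float64(-166.9)]
handle top [0.4622 0.168  0.112 ]
[[ 0.442 -0.897 -0.   ]
 [-0.897 -0.442  0.002]
 [-0.002 -0.    -1.   ]] [ 0.27618804 -0.56038672  0.40396398]
```

```bash
python3 -m jog '[[[45,35,0,0],[45,35,0,0],[45,35,0,0],[45,35,0,0],[0,50,0,0],[0,50,0,0],[0,50,0,0],[0,50,0,0]]]' 100
python3 -m jog '[[[0,50,0,-3],[0,50,0,-3],[0,50,0,-3],[0,50,0,-3],[0,50,0,-2],[0,50,0,0],[0,50,0,0],[0,50,0,0]]]'
python3 -m jog '[[[0,50,-20,0],[0,50,-20,0],[0,40,-20,0],[0,0,-10,0],[0,0,0,0],[0,0,0,0],[0,0,0,0],[0,0,0,0]]]'
python3 - <<'E'
from h import *
s=manip.sense();print(s["tcp_pos"],s["q"],s["force"])
im=manip.snapshot("wrist");cv2.imwrite("pics/w1.png",im[:,:,::-1])
im=manip.snapshot("side");cv2.imwrite("pics/s1.png",im[:,:,::-1])
E
```

```text
t: 1.15
tcp_pos: [0.456, -0.219, 0.4045]
tool_rot: [0.849, -0.528, -0.0, -0.0]
force: [1.2, 0.4, -0.3]
finger_gap: 1.001
t: 2.15
tcp_pos: [0.456, 0.181, 0.4047]
tool_rot: [0.778, -0.628, 0.0, 0.0]
force: [1.0, -0.5, -0.4]
finger_gap: 1.0
t: 3.15
tcp_pos: [0.4566, 0.3188, 0.3354]
tool_rot: [0.778, -0.628, 0.0, -0.0]
force: [0.7, 0.0, 0.3]
finger_gap: 1.002
[0.4565667  0.31876943 0.33538608] [ 4.08831678e-01  5.28689445e-01  1.67318974e+00 -4.10488853e-05
  9.38574473e-01  1.76734923e+00] [0.70207993 0.00454975 0.29020452]
```

View pics/w1.png

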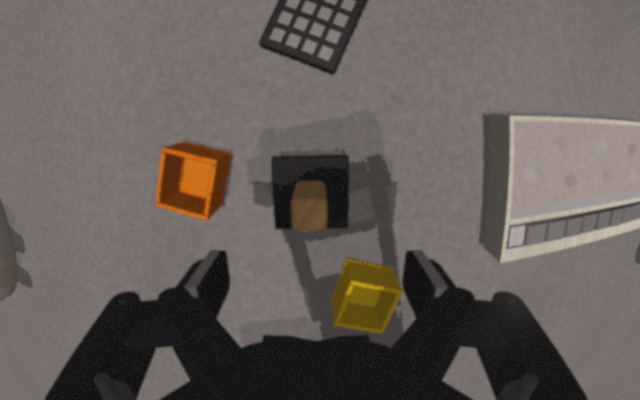

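The wrist view shows the black collar at corners (272,156), (348,155), (349,229), (275,229). The handle runs down to about (310,228). The orange box at (195,180) and yellow box at (367,295) stay clear.

Run:
```python
from h import *
C=[(272,156),(348,155),(349,229),(275,229)]
B=np.array([onz("wrist",p,.056) for p in C]);print(B.round(4),B.mean(0).round(4))
for i in range(4):
    e=B[(i+1)%4]-B[i];print(np.linalg.norm(e).round(4),np.degrees(np.arctan2(e[1],e[0])).round(1))
print(onz("wrist",(310,231),.112),onz("wrist",(292,230),.112),onz("wrist",(327,230),.112))
print("handle top cam",onz("top",((533-400)/5.6+159.6,162/5.6+184.6),.112).round(4))
```

```text
[[0.4837 0.3625 0.056 ]
 [0.4974 0.3024 0.056 ]
 [0.4354 0.2863 0.056 ]
 [0.4217 0.3489 0.056 ]] [0.4596 0.325  0.056 ]
0.0616 -77.1
0.0641 -165.4
0.0641 102.3
0.0635 12.4
[0.44898489 0.32249978 0.112     ] [0.44709811 0.33442008 0.112     ] [0.4520914  0.31154756 0.112     ]
handle top cam [0.4596 0.3253 0.112 ]
```

```bash
python3 -m jog '[[[3,6,0,0],[0,0,-25,0],[0,0,-25,0],[0,0,-25,0],[0,0,-20,0],[0,0,-10,0],[0,0,0,0],[0,0,0,0]]]' 100
python3 -m jog '[[[0,0,0,0],[0,0,0,0],[0,0,0,0],[0,0,0,0],[0,0,0,0],[0,0,0,0],[0,0,0,0],[0,0,0,0]]]' 0 100
python3 -c "
from h import *
cv2.imwrite('pics/w2.png',manip.snapshot('wrist')[:,:,::-1])
s=manip.sense();print(s['force'],s['ft_torque'],s['tcp_pos'])"
```

```text
t: 4.25
tcp_pos: [0.4596, 0.3257, 0.2304]
tool_rot: [0.778, -0.628, 0.0, -0.001]
force: [-0.3, 0.9, -0.5]
finger_gap: 1.0
t: 5.25
tcp_pos: [0.4594, 0.3254, 0.2302]
tool_rot: [0.778, -0.628, 0.0, -0.0]
force: [-0.3, -0.2, 5.0]
finger_gap: 0.267
[-1.04755711 -1.62236485  6.27944732] [-0.12611056  0.14624514  0.00633076] [0.45940532 0.32541176 0.23017315]
```

```bash
python3 -m jog '[[[0,0,10,0],[0,0,15,0],[0,0,20,0],[0,0,25,0],[0,0,25,0],[0,0,15,0],[0,0,0,0],[0,0,0,0]]]'
python3 - <<'E'
from h import *
s=manip.sense();print(s['force'],s['ft_torque'],s['tcp_pos'],s['finger_gap'])
a=manip.snapshot('side')[:,:,::-1];b=manip.snapshot('wrist')[:,:,::-1]
a=cv2.resize(a[180:300,210:310],None,fx=4,fy=4,interpolation=2);b=cv2.resize(b[140:260,250:350],None,fx=4,fy=4,interpolation=2)
cv2.imwrite('pics/s2.png',np.hstack([a,b]))
E
```

```text
t: 6.3
tcp_pos: [0.4588, 0.3252, 0.339]
tool_rot: [0.778, -0.628, -0.0, 0.001]
force: [-0.5, -0.0, -3.5]
finger_gap: 0.27
[-0.53331359 -0.04681103 -3.54313801] [-0.04347975 -0.00667505 -0.02973165] [0.4588286  0.32520521 0.33899586] 0.26973941621842623
```

View pics/s2.png

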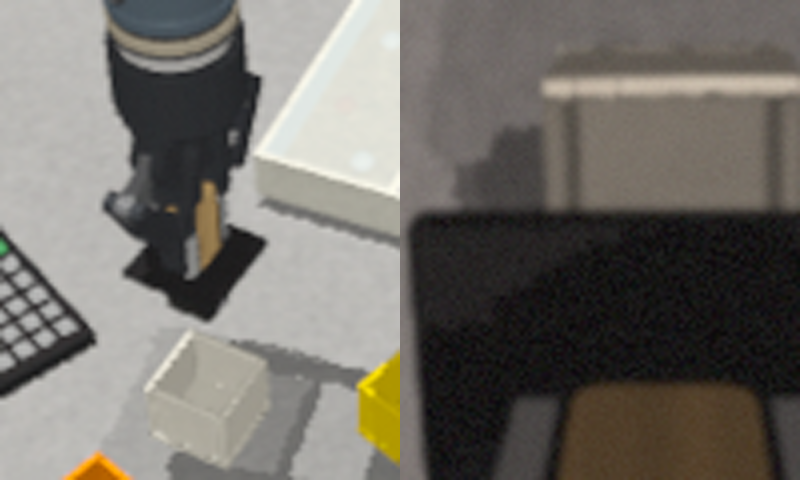

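The side crop shows the roller gripped with its collar level, and the empty white stand at crop (208,400). The wheel is hidden under the collar. I'll raise the roller and turn it towards the side camera to see the axle direction.

```bash
python3 -m jog '[[[0,0,40,0],[0,0,40,9],[0,0,40,9],[0,0,40,9],[0,0,40,9],[0,0,40,0],[0,0,20,0],[0,0,0,0]]]'
python3 - <<'E'
from h import *
s=manip.sense();print(s['tcp_pos'],s['force'])
a=manip.snapshot('side')[:,:,::-1]
c=manip.camera_info('side');X=c['R']@(s['tcp_pos']-[0,0,.25])+c['t'];u=int(c['fx']*X[0]/X[2]+c['cx']);v=int(c['fy']*X[1]/X[2]+c['cy']);print(u,v)
a=a[v-50:v+60,u-60:u+60].astype(float);a=np.clip(255*(a/255)**.5,0,255).astype(np.uint8)
cv2.imwrite('pics/s3.png',cv2.resize(a,None,fx=5,fy=5,interpolation=2))
E
```

```text
t: 7.4
tcp_pos: [0.4594, 0.3254, 0.6004]
tool_rot: [0.934, -0.356, 0.001, -0.001]
force: [-0.1, -0.3, -3.5]
finger_gap: 0.265
[0.45937825 0.3254443  0.60042749] [-0.10005957 -0.2892682  -3.54083785]
252 183
```

View pics/s3.png

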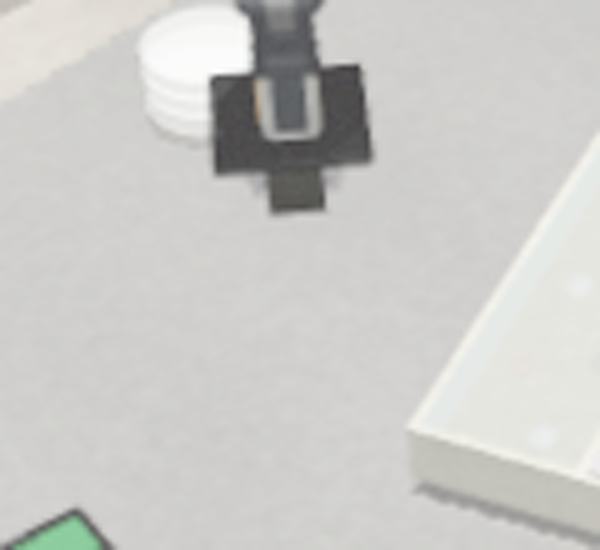

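The crop shows the wheel tread edge-on under the collar at (297,190), with steel cheeks on both sides and one finger facing the camera. So the axle is square to the jaws and the rolling direction is along the jaw axis, as wanted. Next I go over the landing.

```bash
python3 -m jog '[[[10,-55,-15,-3.8],[10,-55,-15,-3.8],[10,-55,-15,-3.8],[10,-55,-15,-3.8],[10,-55,-15,-3.8],[10,-55,-15,-3.8],[10,-55,-15,-3.8],[10,-55,-15,-3.8]]]'
python3 -m jog '[[[5,-32,-30,0],[0,0,-45,0],[0,0,-45,0],[0,0,-30,0],[0,0,-8,0],[0,0,0,0],[0,0,0,0],[0,0,0,0]]]'
python3 - <<'E'
from h import *
from scipy.spatial.transform import Rotation as Ro
s=manip.sense();p=s['tcp_pos'];print(p,s['force'],np.degrees(Ro.from_quat(s['tool_rot']).as_euler('zyx'))[0])
d=p[:2]-[.5443,-.1449];u=np.array([-.3075,.9515]);print("along",d@u-.13,"across",d@[u[1],-u[0]])
b=manip.snapshot('top')[:,:,::-1];cv2.imwrite('pics/t4.png',cv2.resize(b[140:260,260:420],None,fx=5,fy=5,interpolation=2))
cv2.imwrite('pics/w4.png',manip.snapshot('wrist')[:,:,::-1])
E
```

```text
t: 8.45
tcp_pos: [0.5388, -0.1162, 0.4769]
tool_rot: [0.807, -0.59, -0.002, 0.0]
force: [1.3, -0.6, -1.8]
finger_gap: 0.272
t: 9.45
tcp_pos: [0.5446, -0.1467, 0.323]
tool_rot: [0.808, -0.589, 0.001, -0.0]
force: [-0.2, 0.7, -0.9]
finger_gap: 0.267
[ 0.54461347 -0.14667118  0.32303006] [-0.19253307  0.6545168  -0.91070354] 72.16089297706682
along -0.13178166771903918 across -0.0002463722920159983
```

View pics/w4.png

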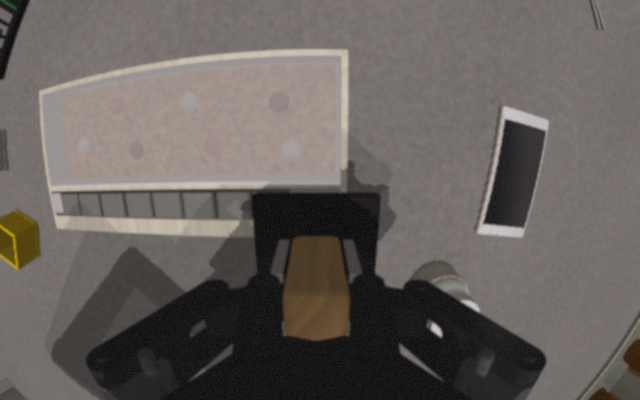

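The wrist view shows the roller over the landing end and in line with the strip (links at rows 190–218). The jar at (450,280) is clear. Now I feel for the surface.

```bash
J="python3 -m jog"; python3 -m jog '[[[0,0,-12,0],[0,0,-10,0],[0,0,-6,0],[0,0,-2,0],[0,0,-1,0],[0,0,-1,0],[0,0,0,0],[0,0,0,0]]]' | egrep 'tcp|force'
python3 -m jog '[[[0,0,-0.5,0],[0,0,-0.5,0],[0,0,-0.5,0],[0,0,-0.5,0],[0,0,0,0],[0,0,0,0],[0,0,0,0],[0,0,0,0]]]' | egrep 'tcp|force'
```

```text
tcp_pos: [0.5443, -0.1466, 0.2899]
force: [0.4, -0.5, -1.4]
tcp_pos: [0.5443, -0.1466, 0.2877]
force: [-0.8, 0.1, -1.9]
```

```bash
python3 -m jog '[[[0,0,-0.5,0],[0,0,-0.5,0],[0,0,-0.5,0],[0,0,-0.5,0],[0,0,0,0],[0,0,0,0],[0,0,0,0],[0,0,0,0]]]' | egrep 'tcp|force'
```

```text
tcp_pos: [0.5443, -0.1466, 0.2857]
force: [0.2, 0.6, -3.0]
```

```bash
python3 -m jog '[[[0,0,-0.5,0],[0,0,-0.5,0],[0,0,-0.5,0],[0,0,0,0],[0,0,0,0],[0,0,0,0],[0,0,0,0],[0,0,0,0]]]' | egrep 'tcp|force'
```

```text
tcp_pos: [0.5443, -0.1466, 0.2842]
force: [-0.2, 0.0, -1.7]
```

```bash
python3 -m jog '[[[0,0,-0.5,0],[0,0,-0.5,0],[0,0,-0.5,0],[0,0,0,0],[0,0,0,0],[0,0,0,0],[0,0,0,0],[0,0,0,0]]]' | egrep 'tcp|force'
```

```text
tcp_pos: [0.5443, -0.1466, 0.2827]
force: [-0.0, -0.0, -1.1]
```

```bash
python3 -m jog '[[[0,0,-0.5,0],[0,0,-0.5,0],[0,0,-0.5,0],[0,0,0,0],[0,0,0,0],[0,0,0,0],[0,0,0,0],[0,0,0,0]]]' | egrep 'tcp|force'
```

```text
tcp_pos: [0.5444, -0.1468, 0.2822]
force: [-2.0, -0.4, 5.5]
```

```bash
python3 -m jog '[[[0,0,-0.5,0],[0,0,-0.5,0],[0,0,0,0],[0,0,0,0],[0,0,0,0],[0,0,0,0],[0,0,0,0],[0,0,0,0]]]' | egrep 'tcp|force'; python3 -c "
from station import manip
for i in range(3):
  manip.snapshot('top');s=manip.sense();print(s['force'],s['tcp_pos'],s['ft_torque'],s['t'])"
```

```text
tcp_pos: [0.5445, -0.147, 0.2821]
force: [-2.3, 0.2, 10.8]
[-2.57050113 -0.49410317 10.32512328] [ 0.54447303 -0.14700134  0.28205533] [-0.0812125   0.59976157 -0.06349179] 16.6
[-2.94933238 -1.12424103 11.42098804] [ 0.54445533 -0.14700637  0.28206655] [-0.10216235  0.57608589 -0.06857136] 16.65
[-1.72258781 -0.87446794 10.46022051] [ 0.54444464 -0.14701142  0.28205797] [-0.11212017  0.56221104  0.04863823] 16.7
```

```bash
cat > r.py <<'E'
from h import *
s=manip.sense();p=s['tcp_pos'];u=np.array([-.3075,.9515]);d=p[:2]-[.5443,-.1449]
print("t%.2f along %.1f across %.1f wheel z %.1f (pred flat %.1f) F %s"%(s['t'],(d@u-.13)*1e3,d@[u[1],-u[0]]*1e3,(p[2]-.2222)*1e3,60.0-.0106*(d@u*1e3),s['force'].round(1)))
E
python3 -m jog '[[[-0.6,1.9,-0.3,0],[-0.6,1.9,-0.3,0],[-0.6,1.9,-0.3,0],[-0.6,1.9,-0.3,0],[-0.6,1.9,-0.3,0],[-0.6,1.9,0,0],[-0.6,1.9,0,0],[-0.6,1.9,0,0]]]' | egrep 'force'; python3 r.py
```

```text
force: [-4.7, -2.3, 17.1]
t17.70 along -116.7 across -0.4 wheel z 59.6 (pred flat 59.9) F [-4.7 -2.3 17.1]
```

```bash
python3 -m jog '[[[-0.6,1.9,-0.1,0],[-0.6,1.9,-0.1,0],[-0.6,1.9,-0.1,0],[-0.6,1.9,0,0],[-0.6,1.9,0,0],[-0.6,1.9,0,0],[-0.6,1.9,0,0],[-0.6,1.9,0,0]]]' | egrep 'force'; python3 r.py
```

```text
force: [-4.2, -2.4, 19.4]
t18.70 along -100.8 across -0.3 wheel z 59.4 (pred flat 59.7) F [-4.2 -2.4 19.4]
```

```bash
python3 -m jog '[[[-0.6,1.9,0,0],[-0.6,1.9,0,0],[-0.6,1.9,0,0],[-0.6,1.9,0,0],[-0.6,1.9,0,0],[-0.6,1.9,0,0],[-0.6,1.9,0,0],[-0.6,1.9,0,0]]]' | egrep 'force'; python3 r.py
```

```text
force: [-4.9, -7.8, 17.9]
t19.70 along -86.1 across -0.1 wheel z 59.5 (pred flat 59.5) F [-4.9 -7.8 17.9]
```

```bash
python3 -m jog '[[[-0.6,1.9,-0.1,0],[-0.6,1.9,-0.1,0],[-0.6,1.9,-0.1,0],[-0.6,1.9,0,0],[-0.6,1.9,0,0],[-0.6,1.9,0,0],[-0.6,1.9,0,0],[-0.6,1.9,0,0]]]' | egrep 'force'; python3 r.py
```

```text
force: [-4.8, -2.9, 20.1]
t20.70 along -68.8 across 0.1 wheel z 59.1 (pred flat 59.4) F [-4.8 -2.9 20.1]
```

```bash
python3 -m jog '[[[-0.6,1.9,0,0],[-0.6,1.9,0,0],[-0.6,1.9,-0.1,0],[-0.6,1.9,0,0],[-0.6,1.9,0,0],[-0.6,1.9,-0.1,0],[-0.6,1.9,0,0],[-0.6,1.9,0,0]]]' | egrep 'force'; python3 r.py
```

```text
force: [-5.0, -7.0, 19.9]
t21.70 along -54.5 across 0.5 wheel z 59.2 (pred flat 59.2) F [-5.  -7.  19.9]
```

```bash
python3 -m jog '[[[-0.6,1.9,0,0],[-0.7,1.9,0,0],[-0.7,1.9,-0.1,0],[-0.6,1.9,0,0],[-0.6,1.9,0,0],[-0.6,1.9,-0.1,0],[-0.7,1.9,0,0],[-0.7,1.9,0,0]]]' | egrep 'force'; python3 r.py
```

```text
force: [-4.2, -1.2, 21.8]
t22.70 along -36.9 across 0.4 wheel z 58.9 (pred flat 59.0) F [-4.2 -1.2 21.8]
```

```bash
python3 -m jog '[[[-0.6,1.9,0,0],[-0.7,1.9,0,0],[-0.6,1.9,-0.1,0],[-0.6,1.9,0,0],[-0.6,1.9,0,0],[-0.6,1.9,-0.1,0],[-0.6,1.9,0,0],[-0.6,1.9,0,0]]]' | egrep 'force'; python3 r.py
```

```text
force: [-2.7, -2.1, 18.6]
t23.70 along -21.7 across 0.6 wheel z 58.6 (pred flat 58.9) F [-2.7 -2.1 18.6]
```

```bash
python3 -m jog '[[[-0.6,1.9,0,0],[-0.7,1.9,0,0],[-0.6,1.9,-0.1,0],[-0.6,1.9,0,0],[-0.6,1.9,0,0],[-0.6,1.9,-0.1,0],[-0.6,1.9,0,0],[-0.6,1.9,0,0]]]' | egrep 'force'; python3 r.py
```

```text
force: [-2.8, -2.0, 24.1]
t24.70 along -5.0 across 0.6 wheel z 58.6 (pred flat 58.7) F [-2.8 -2.  24.1]
```

```bash
python3 -m jog '[[[-0.6,1.9,0.2,0],[-0.7,1.9,0,0],[-0.6,1.9,0,0],[-0.6,1.9,0,0],[-0.6,1.9,0,0],[-0.7,1.9,0,0],[-0.6,1.9,0,0],[-0.6,1.9,0,0]]]' | egrep 'force'; python3 r.py
```

```text
force: [-2.3, -4.6, 17.1]
t25.70 along 10.7 across 0.7 wheel z 58.1 (pred flat 58.5) F [-2.3 -4.6 17.1]
```

```bash
python3 -m jog '[[[-0.6,1.9,0,0],[-0.7,1.9,0,0],[-0.6,1.9,-0.1,0],[-0.6,1.9,0,0],[-0.7,1.9,0,0],[-0.6,1.9,0,0],[-0.6,1.9,0,0],[-0.6,1.9,0,0]]]' | egrep 'force'; python3 r.py
```

```text
force: [-2.9, -0.7, 21.8]
t26.70 along 27.2 across 0.6 wheel z 58.4 (pred flat 58.3) F [-2.9 -0.7 21.8]
```

```bash
python3 -m jog '[[[-0.6,1.9,0,0],[-0.7,1.9,0,0],[-0.6,1.9,-0.1,0],[-0.6,1.9,0,0],[-0.6,1.9,0,0],[-0.7,1.9,-0.1,0],[-0.6,1.9,0,0],[-0.6,1.9,0,0]]]' | egrep 'force'; python3 r.py
```

```text
force: [-2.6, -4.4, 20.1]
t27.70 along 42.5 across 0.8 wheel z 58.0 (pred flat 58.2) F [-2.6 -4.4 20.1]
```

```bash
python3 -m jog '[[[-0.6,1.9,0,0],[-0.7,1.9,0,0],[-0.6,1.9,-0.1,0],[-0.6,1.9,0,0],[-0.6,1.9,0,0],[-0.7,1.9,0,0],[-0.6,1.9,0,0],[-0.7,1.9,0,0]]]' | egrep 'force'; python3 r.py
```

```text
force: [-0.8, -1.5, 21.3]
t28.70 along 59.3 across 0.6 wheel z 58.0 (pred flat 58.0) F [-0.8 -1.5 21.3]
```

```bash
python3 -m jog '[[[-0.6,1.9,0,0],[-0.7,1.9,0,0],[-0.6,1.9,-0.1,0],[-0.6,1.9,0,0],[-0.6,1.9,0,0],[-0.7,1.9,0,0],[-0.6,1.9,0,0],[-0.7,1.9,0,0]]]' | egrep 'force'; python3 r.py
```

```text
force: [-1.4, -2.4, 20.7]
t29.70 along 75.0 across 0.7 wheel z 57.8 (pred flat 57.8) F [-1.4 -2.4 20.7]
```

```bash
python3 -m jog '[[[-0.6,1.9,0,0],[-0.7,1.9,0,0],[-0.6,1.9,-0.1,0],[-0.6,1.9,0,0],[-0.6,1.9,0,0],[-0.7,1.9,-0.1,0],[-0.6,1.9,0,0],[-0.7,1.9,0,0]]]' | egrep 'force'; python3 r.py
```

```text
force: [-0.8, -1.8, 21.2]
t30.70 along 91.4 across 0.5 wheel z 57.7 (pred flat 57.7) F [-0.8 -1.8 21.2]
```

```bash
python3 -m jog '[[[-0.6,1.9,0,0],[-0.7,1.9,0,0],[-0.6,1.9,-0.1,0],[-0.6,1.9,0,0],[-0.6,1.9,0,0],[-0.7,1.9,0,0],[-0.6,1.9,0,0],[-0.7,1.9,0,0]]]' | egrep 'force'; python3 r.py
```

```text
force: [-0.9, -1.2, 19.9]
t31.70 along 107.4 across 0.5 wheel z 57.5 (pred flat 57.5) F [-0.9 -1.2 19.9]
```

```bash
python3 -m jog '[[[-0.6,1.9,0,0],[-0.7,1.9,0,0],[-0.6,1.9,-0.1,0],[-0.6,1.9,0,0],[-0.6,1.9,0,0],[-0.7,1.9,0,0],[-0.6,1.9,0,0],[-0.7,1.9,0,0]]]' | egrep 'force'; python3 r.py
```

```text
force: [-0.2, -0.4, 19.1]
t32.70 along 123.6 across 0.4 wheel z 57.3 (pred flat 57.3) F [-0.2 -0.4 19.1]
```

```bash
python3 -m jog '[[[-0.6,1.9,0,0],[-0.7,1.9,0,0],[-0.6,1.9,0,0],[-0.6,1.9,0,0],[-0.6,1.9,0,0],[-0.7,1.9,0,0],[-0.6,1.9,0,0],[0,0,0,0]]]' | egrep 'force'; python3 r.py
```

```text
force: [-1.4, -0.4, 18.5]
t33.70 along 137.8 across 0.3 wheel z 57.2 (pred flat 57.2) F [-1.4 -0.4 18.5]
```

```bash
python3 -m jog '[[[0,0,10,0],[0,0,25,0],[0,0,35,0],[0,30,10,0],[0,45,0,-2.8],[0,45,0,-2.8],[0,45,0,0],[0,35,0,0]]]'
python3 -m jog '[[[0,10,0,0],[0,0,0,0],[0,0,0,0],[0,0,0,0],[0,0,0,0],[0,0,0,0],[0,0,0,0],[0,0,0,0]]]'
python3 - <<'E'
from h import *
from scipy.spatial.transform import Rotation as Ro
s=manip.sense();print(s['tcp_pos'],s['force'],s['finger_gap'],np.degrees(Ro.from_quat(s['tool_rot']).as_euler('zyx'))[0], 2*np.degrees(np.arctan2(-.628,.778)))
a=cv2.imread('pics/s2.png')[:,400:];b=manip.snapshot('wrist')[:,:,::-1];t=manip.snapshot('top')[:,:,::-1]
b2=cv2.resize(b[140:260,250:350],None,fx=4,fy=4,interpolation=2)
t2=cv2.resize(t[175:235,265:410],(800,331)[:2],interpolation=2)
cv2.imwrite('pics/f1.png',cv2.resize(np.vstack([np.hstack([a,b2]),t2]),(790,599//1)))
E
```

```text
t: 34.7
tcp_pos: [0.4598, 0.3116, 0.3561]
tool_rot: [0.779, -0.627, -0.0, 0.0]
force: [0.9, -0.3, -2.4]
finger_gap: 0.27
t: 35.7
tcp_pos: [0.4603, 0.3199, 0.3566]
tool_rot: [0.778, -0.628, 0.0, -0.0]
force: [0.2, 1.0, -2.3]
finger_gap: 0.269
[0.46034266 0.31987683 0.35663598] [ 0.16917755  0.99563829 -2.33226184] 0.26890500281147145 77.77114064893401 -77.82079476410824
```

View pics/f1.png

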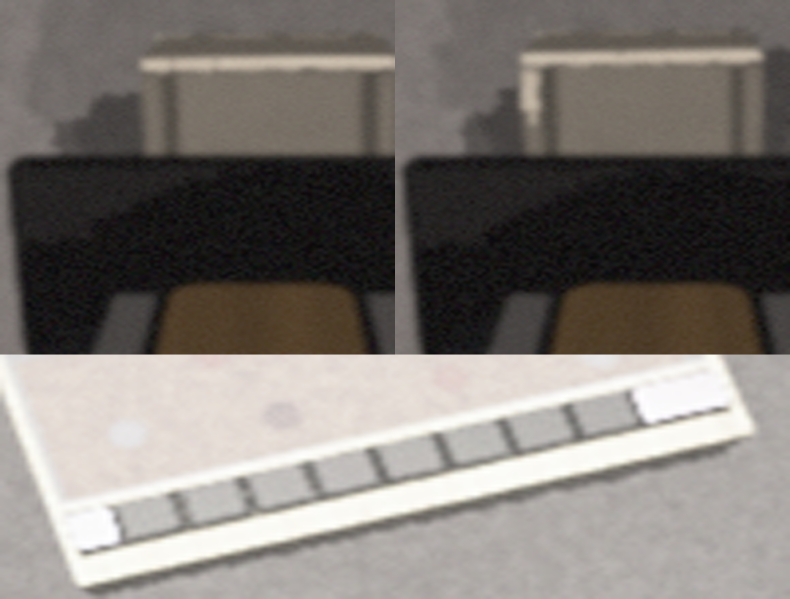

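The upper crops compare the grip before and after. Collar and handle sit at the same pixels, so nothing slipped. The lower crop shows all links flush in one even line from (110,525) to (640,410). Now I put the roller back.

```bash
python3 -m jog '[[[-1,5.5,0,0],[0,0,-25,0],[0,0,-30,0],[0,0,-10,0],[0,0,0,0],[0,0,0,0],[0,0,0,0],[0,0,0,0]]]'|egrep 'tcp|force'
python3 -m jog '[[[0,0,-10,0],[0,0,-10,0],[0,0,-10,0],[0,0,-10,0],[0,0,-5,0],[0,0,-5,0],[0,0,0,0],[0,0,0,0]]]'|egrep 'tcp|force'
```

```text
tcp_pos: [0.4595, 0.3255, 0.2923]
force: [-0.2, 0.8, -1.7]
tcp_pos: [0.4595, 0.3255, 0.2419]
force: [0.4, -0.1, -2.7]
```

```bash
python3 -m jog '[[[0,0,-4,0],[0,0,-3,0],[0,0,-2,0],[0,0,-1.5,0],[0,0,-1,0],[0,0,-0.5,0],[0,0,0,0],[0,0,0,0]]]'|egrep 'tcp|force'
```

```text
tcp_pos: [0.4593, 0.3254, 0.2302]
force: [-2.0, -1.1, 5.5]
```

```bash
python3 -m jog '[[[0,0,0,0],[0,0,0,0],[0,0,0,0],[0,0,0,0],[0,0,0,0],[0,0,0,0],[0,0,0,0],[0,0,0,0]]]' 100 |egrep 'tcp|force|gap'
python3 -m jog '[[[0,0,10,0],[0,0,20,0],[0,0,25,0],[0,0,25,0],[0,0,25,0],[0,0,10,0],[0,0,0,0],[0,0,0,0]]]'|egrep 'tcp|force|gap|t:'
python3 - <<'E'
from h import *
a=manip.snapshot('side')[:,:,::-1];b=manip.snapshot('wrist')[:,:,::-1]
a=cv2.resize(a[220:320,210:310],None,fx=4,fy=4,interpolation=2);b=cv2.resize(b[140:240,260:360],None,fx=4,fy=4,interpolation=2)
cv2.imwrite('pics/f2.png',np.hstack([a,b]))
E
```

```text
tcp_pos: [0.4594, 0.3254, 0.2296]
force: [0.7, 0.4, -0.2]
finger_gap: 1.0
t: 40.8
tcp_pos: [0.459, 0.3252, 0.3438]
tool_rot: [0.778, -0.628, -0.0, 0.001]
force: [-0.4, 0.2, -0.4]
finger_gap: 0.997
```

View pics/f2.png

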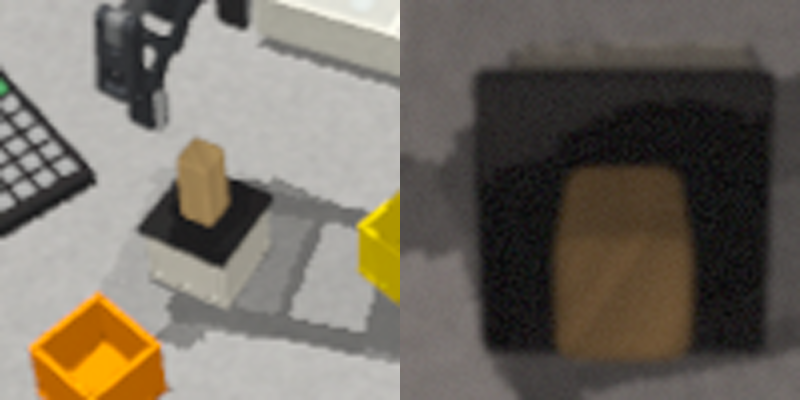

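The roller hangs upright in the white stand, with its collar flat on the rim at crop (205,225), and the open fingers are clear of it. I'm handing in.

```bash
python3 -c "
from station import manip
print(manip.sign_off())"
```

```text
the job is handed in; nothing more can be done
None
```

I rolled all eight links down from the landing to the end block, hung the roller back in its stand, let go and handed the job in at about 41 s of the 72 s allowed. `sign_off` gave no verdict.

- **Case height:** by feel, the landing is about 60 mm above the bench, 12 mm below nominal. It slopes down by about 0.01 rad towards the end block. This agreed with my camera estimate to within about 1.5 mm.
- **Rolling:** at about 16 mm/s, the pressing force was about 19–26 N at the end of each 1 s step, allowing about 2 N for the roller's weight. One reading went slightly over the 25 N target. I had no force readings within the steps.
- **Links:** the wheel's height followed a straight line along the whole strip to within about 0.4 mm, and the top picture shows all links flush. The link heights could not be read directly.
- **Roller:** it did not slip in the grip. The last picture shows it upright, with its collar flat on the white stand's rim and the open fingers clear of it.
- **Bystanders:** the arm kept clear of the jar, phone and calculator, but I did not measure their positions again at the end.

No check failed. Sideways force on the roller was up to about 6 N early in the pass and then faded; I did not find the cause.

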